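Unclip the pouring nozzle and lay it in the rinse tray

ROBOT

A 6-joint arm with a two-finger parallel gripper is mounted at the origin on the work surface. World frame = base frame: x ahead of the robot, y to its left, z up, the work surface at z = 0. Lengths are in m, angles in rad, forces in N, time in s.
With the tool pointing down it reaches from about 0.375 to 0.975 m from the base axis. Payload 3.8 kg.
Tool frame: the origin (TCP) lies between the finger pads; the fingertips stand bot.nose_length ahead of it and the grasp point (between the pads) lies 5 mm behind it (bot.nose_length is the distance from the TCP to the fingertips, in m); z points along the fingers, y is the direction in which the jaws open and shut (so a half turn about z gives the same grasp; the last joint's range is limited). The gripper opens to 85 mm and grips with 20 to 120 N. Pads are 22 mm wide; open, the fingers measure 114 mm over their backs; the gripper's body (76 mm by 85 mm) begins 54 mm behind the grasp point. The pads swing forward as they close: fully open they stand 13 mm farther back than shut.
Start: joints at [1.264, 0.264, 1.604, -0, 1.274, -0.037], TCP at [0.18, 0.651, 0.245] pointing down, gripper open.
Joint ranges: [-2.63, 2.63], [-0.94, 2.18], [0.31, 2.57], [-1.31, 4.45], [0, 2.66], [-2.55, 2.55]. Speed limits (rad/s): [2.57, 2.57, 3.14, 3.14, 3.14, 3.14].

INTERFACE

Orientations are given as a rotation vector (axis times angle).
In Python, from workcell import bot gives the robot as it stands.
- The arm moves only by the tool carry_out, never from a script. Its argument "series" is a list of rows, each an object with "delta_pos": the shift along the tool's x, y, z as a fraction of full scale, a list of three; "rot": the turn, a rotation vector about the tool's x, y, z as a fraction of full scale, a list of three; "hand": the gripper command: -1 is fully open, 1 is shut, values between are in proportion. In form: [{"delta_pos": [x, y, z], "rot": [rx, ry, rz], "hand": hand}, ...]. A call has 1 to 20 rows; each row is the pose to reach, as a shift and turn from the pose measured when the call began, along the tool's axes at that moment; what a row does not reach only later rows make up. Full scale, the value 1, is 0.25 m for a shift and 45 degrees for a turn. A row lasts 1/8 s, in which the tool goes at most 62.5 mm and 10.7 degrees, less where a joint would pass 70% of its speed; a pose out of reach is approached as far as the arm can. A call with a number of a shift or a turn outside -1 to 1 is refused whole. A call with a gripper value outside its range is refused whole. The fingers move at their own pace and stop on an object; "squeeze" is the grip in N (left out, the last holds). Time passes only in rows, so rows that repeat a pose let the fingers close. It gives the time, the measured TCP pose, the force and the opening at its end, in the units of the state.
- bot.read_state(): the state, without advancing time (a new reading comes with each control period).
- bot.read_camera(name): name is "side" or "top"; returns the picture (420x560x3 uint8, red, green, blue); there is no depth.
- bot.camera_info(name): a dict with "fx", "fy", "cx", "cy" (pixels), "origin" and "attitude" of the camera in the world. Camera axes: x right, y down, z forward; pixel columns grow to the right and rows downward; lengths in m; the calibration is good to about 2 mm. A picture is of the moment at which its call begins. camera_info takes no time and is no camera call.
- bot.finish_job(): hands the job in, once; it reports no verdict.
The state is a dict: "time": time; "q": joint angles; "joint_vel": joint speeds; "joint_torque": joint torques, N m; "tool_pos": TCP position; "tcp_rot": TCP orientation; "wrist_force": force on the tool from outside, world axes, zero at the start; "torque": the same for the moment, N m; "width": opening from 0.0 (shut) to 1.0 (fully open).
Only numpy, scipy, OpenCV 4.12 (cv2) and the standard library are available. Lean on these libraries where they do the work, as an engineer would, in place of code of your own. Each camera call takes 0.05 s, during which the arm holds its last target. There are 200 camera calls.

TASK

The pouring nozzle on the soap filling machine needs rinsing: hold its release paddle pressed down while you slide the nozzle straight out of its socket, gently, without yanking at the clip or crushing it. Then set the nozzle down gently, standing on its own foot, in the flat steel rinse tray, let go, and leave the other things where they are.

Things in the scene. Friction and masses are not known exactly. Their poses are not given: they have to be found in the camera images.
- filler: bench filling machine, fixed: white housing with steel hopper, a small steel socket in front. Origin on the table under the socket's middle; x points from the socket back into the machine, z up. Housing 190 mm high from x +100 on; hopper, top 290 mm, centred at x +210; low outlet head right behind the socket. Clip and socket are fragile: above 40 N between nozzle and machine they break.
- socket (a point): middle of the socket floor, 95 mm above the table; axes as the machine's; the clipped nozzle's origin lies here, axes alike. Open to -x; floor from x -74 on, 92 mm wide. Cheeks with inner faces at y +-41 mm (2 mm play for the foot each side), x -34 to +30, tops 42 mm up. Lips and ledges over the foot (x -34 to +20, |y| above 28 mm) stop it lifting.
- nozzle: clip-on pouring nozzle, loose, 0.2 to 0.35 kg: white foot 55 x 78 x 5 mm (x -30 to +25), neck, steel spout 20 mm thick to -x (tip at x -72, axis 12 mm up), release paddle on top. Origin: middle of its underside, z up. It has 2 mm play in the socket and comes out only along the socket's -x: its foot is clear of socket and lips after 60 mm, and only then can it be lifted.
- paddle (a joint): release paddle on top of the nozzle, travel downward in m, 0 up. Spring 5 N at 0, 9 N at 15 mm. The clip's catches on the cheeks (x -34 to -22) lock its ears until it is far enough down: anywhere from 3 to 13.5 mm, as the clip was hand-set. 1.5 mm below that the ears come hard down on the clip's ledges: a steep rise, so press slowly (10 mm/s); then hold 11 to 18 N and pull.
- ridge (a point): middle of the top of the paddle's grip ridge: an upright grey rib 34 mm long along the nozzle's x, 12 mm thick in y, 32 mm tall, its top 63 mm above the nozzle's underside with the paddle up. It may be pinched to press, pull and lift; it moves with the paddle.
- plate (a point): middle of the top of the paddle's plate, at the foot of the ridge, 31 mm above the nozzle's underside with the paddle up. White plate 47 mm long in x, 60 mm wide in y, with ears (x +-19.5 mm) out to y +-39 mm on both sides. The ears must be held below the catches until they are under them: the first 20 mm of pull.
- tray: flat open steel rinse tray, fixed, 270 mm (x) by 210 mm (y), rim 28 mm high, walls and floor 4 mm. Origin at the middle of its underside, z up.
- spare_tip: small loose steel cone standing in the tray near its +x +y corner, 32 mm diameter, 42 mm tall; origin under its middle. Leave it.
- drip_cup: small loose white cup on the table under the spout, 66 mm diameter, 55 mm tall. Leave it.
- soap_a: loose bar of soap, 55 x 85 x 28 mm, on the table beyond the work. Leave it.
- soap_b: another loose bar of soap of that size. Leave it.
- oil_bottle: small loose amber bottle, 48 mm diameter, 90 mm tall. Leave it.
- spatula: loose spatula lying on the table beyond the tray. Leave it.
- jug: loose white plastic jug, 104 mm diameter, 130 mm tall. Leave it.
Things that resemble listed ones, but are neither listed nor needed, are in the scene too. What is shaped like the nozzle but black, blue or turquoise is not meant.

How it is judged:
On the way, in this order (a step that is already met when the one before it is completed fails the run):
1. the paddle is held down while the nozzle starts out of its socket (value of joint paddle above 0.0022 m and x of nozzle in the frame of filler between -0.04 and -0.006 m), for 0.04 s.
2. the nozzle is out of the socket (x of nozzle in the frame of filler below -0.062 m), for 0.05 s.
At the end, for the whole second after the job is handed in: The nozzle stands level (within 7 degrees) on its foot on the tray's floor (origin less than 10 mm above the tray's underside and within the walls), released and at rest (x of nozzle in the frame of tray between -0.11 and 0.11 m and y of nozzle in the frame of tray between -0.085 and 0.085 m and z of nozzle in the frame of tray below 0.01 m and angle between nozzle's own z axis and vertical below 0.12 rad and linear speed of nozzle below 0.02 m/s); the robot touches nothing.
It fails at once if the clip is yanked or crushed: over 40 N between nozzle and machine (contact force between nozzle and filler above 40 N).
It fails at once if the nozzle is dropped into the tray (falling faster than 0.6 m/s near its floor) (horizontal distance between nozzle and tray below 0.15 m and height (world z) of nozzle below 0.02 m and linear speed of nozzle above 0.6 m/s).
It fails at once if another thing is pushed away or knocked over (distance of any of spare_tip, drip_cup, soap_a, soap_b, oil_bottle, jug, spatula from where it was at the start of the episode above 0.03 m or angle between any of spare_tip, drip_cup's own z axis and vertical above 0.6 rad).
It also fails if it takes over 67 s, if anything falls off the work surface, if the arm or the gripper's body presses on something with over 40 N, if the wrist force passes 120 N, or if a joint passes its speed limit or range.

## Working session

There is one attempt and no reset: what is moved stays moved. The work goes in short steps, Python scripts to look and compute and a tool call to move; the robot and the scene stay as the last step left them, time stands still between calls to the robot, and variables do not carry over. Pictures are saved under pics/ and viewed, and the job is handed in when it is done.

Besides the shell and the picture viewer there is one more tool, called after "Call:" as a command line: name --argument value ..., lists and objects as JSON in quotes. carry_out: Moves the arm, as the interface text tells. Its arguments: {"type":"object","properties":{"series":{"type":"array","items":{"type":"object","properties":{"delta_pos":{"type":"array","items":{"type":"number","minimum":-1,"maximum":1}},"rot":{"type":"array","items":{"type":"number","minimum":-1,"maximum":1}},"hand":{"type":"number"}}}},"squeeze":{"type":"number"}},"required":["series"]}

```bash
mkdir -p pics; cat > h.py <<'E'
from workcell import bot
import numpy as np, cv2
from scipy.spatial.transform import Rotation as R
def cam(n):
    c=bot.camera_info(n); A=np.array(c["attitude"],float)
    A=R.from_rotvec(A).as_matrix() if A.size==3 else A.reshape(3,3) if A.size==9 else R.from_quat(A).as_matrix()
    return c,A,np.array(c["origin"])
def ray(n,u,v):
    c,A,o=cam(n); return o,A@np.array([(u-c["cx"])/c["fx"],(v-c["cy"])/c["fy"],1])
def onz(n,u,v,z):
    o,d=ray(n,u,v); return o+d*(z-o[2])/d[2]
def proj(n,p):
    c,A,o=cam(n); q=A.T@(np.array(p)-o); return np.array([c["fx"]*q[0]/q[2]+c["cx"],c["fy"]*q[1]/q[2]+c["cy"]])
def tri(u1,u2):
    (a,d),(b,e)=ray("top",*u1),ray("side",*u2)
    s=np.linalg.lstsq(np.c_[d,-e],b-a,rcond=None)[0]; p,q=a+s[0]*d,b+s[1]*e
    return (p+q)/2,np.linalg.norm(p-q)
def snap(n,f):
    im=bot.read_camera(n)[:,:,::-1].copy(); cv2.imwrite(f"pics/{f}.png",im); return im
E
python3 - <<'E'
from h import *
for n in("top","side"): snap(n,n+"0"); print(bot.camera_info(n))
print(bot.read_state(),bot.nose_length)
E
```

```text
{'fx': 454.4903706373726, 'fy': 454.4903706373726, 'cx': 280.3377633324364, 'cy': 209.65985441146088, 'origin': array([0.20280616, 0.03496814, 1.55659989]), 'attitude': array([-2.02189911,  2.19914155, -0.24292492])}
{'fx': 394.07516875190737, 'fy': 394.07516875190737, 'cx': 279.705727498209, 'cy': 211.82358507449166, 'origin': array([ 0.04722625, -0.48961258,  0.97409471]), 'attitude': array([-2.33778855,  0.86948939, -0.31866975])}
{'time': 0.1, 'q': array([ 1.26412229e+00,  2.64661738e-01,  1.60525871e+00,  6.77088629e-06,
        1.27371357e+00, -3.69166971e-02]), 'joint_vel': array([-0.00087864,  0.0003309 , -0.00202367,  0.00040143,  0.00151046,
       -0.00040096]), 'joint_torque': array([-2.03437548e-04, -5.16717231e+01, -3.68586016e+01, -1.14972031e-04,
        6.56202086e-03,  1.02323764e-05]), 'tool_pos': array([0.1797014 , 0.64997025, 0.24408585]), 'tcp_rot': array([-0.42240533, -3.1127055 ,  0.00315728]), 'wrist_force': array([ 0.31562552, -0.48825161, -0.28611387]), 'torque': array([-0.04960251,  0.04842079, -0.0377162 ]), 'width': 1.0002582094343526} 0.014
```

View pics/top0.png

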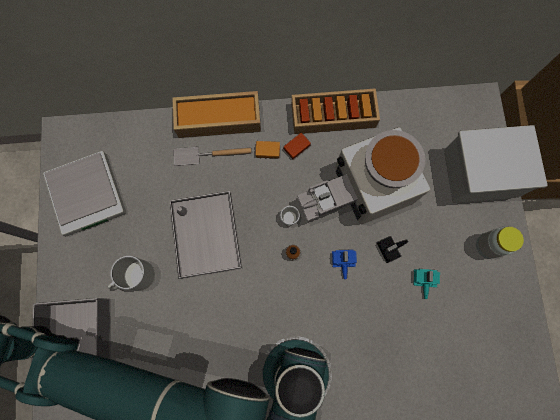

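View pics/side0.png

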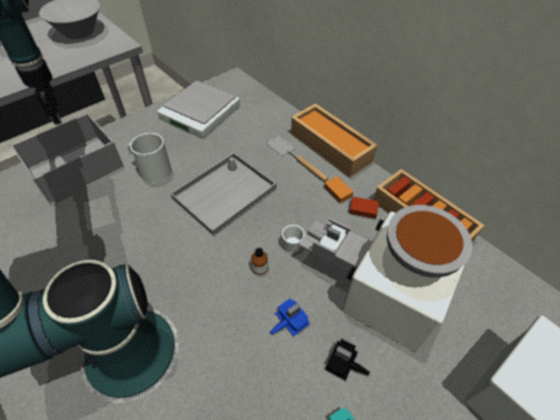

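```bash
python3 - <<'E'
from h import *
a=cv2.imread("pics/top0.png");b=cv2.imread("pics/side0.png")
cv2.imwrite("pics/z1.png",np.hstack([cv2.resize(a[165:235,270:360],None,fx=6,fy=6,interpolation=cv2.INTER_CUBIC)]))
cv2.imwrite("pics/z2.png",cv2.resize(b[200:280,275:375],None,fx=7,fy=7,interpolation=cv2.INTER_CUBIC))
cv2.imwrite("pics/z3.png",cv2.resize(a[180:290,160:250],None,fx=5,fy=5,interpolation=cv2.INTER_CUBIC))
E
```

```text
(no output)
```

View pics/z1.png

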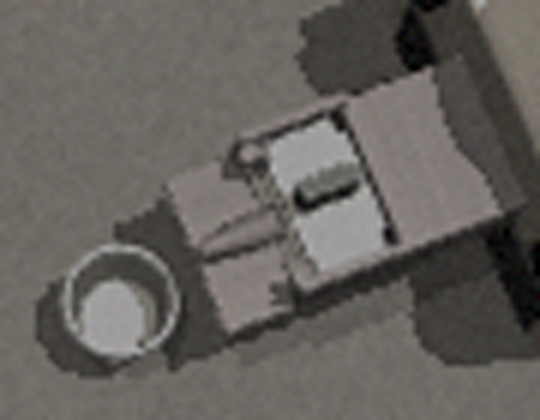

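View pics/z2.png

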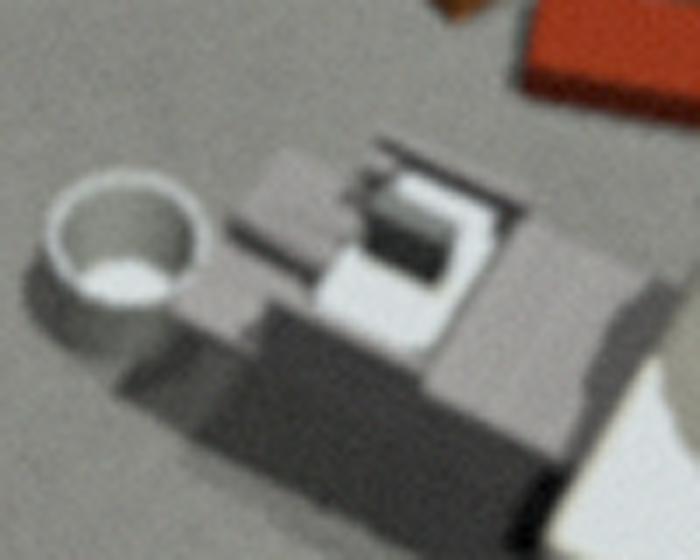

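View pics/z3.png

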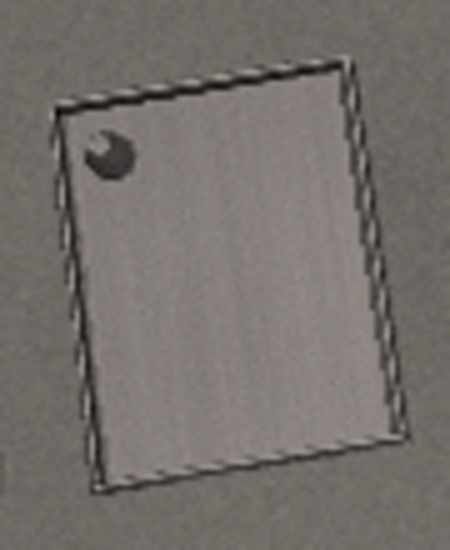

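```bash
python3 - <<'E'
from h import *
T=lambda u,v:(270+u/6-.4,165+v/6-.4); S=lambda u,v:(275+u/7-.4,200+v/7-.4)
print("tri ridge",tri(T(332,181),S(418,213)))
print("ridge z.158",onz("top",*T(332,181),.158),onz("side",*S(418,213),.158))
f1,f2=onz("top",*T(165,190),.095),onz("top",*T(232,335),.095)
d=f1-f2;print("front edge",f1,f2,np.linalg.norm(d),"xdir yaw",np.degrees(np.arctan2(d[1],d[0]))-90)
P=[onz("top",*T(*p),.126) for p in((268,156),(330,120),(386,238),(308,272))];print("plate",np.round(P,4),np.mean(P,0))
d=P[0]-P[3];print(np.degrees(np.arctan2(d[1],d[0]))-90);d=P[1]-P[2];print(np.degrees(np.arctan2(d[1],d[0]))-90)
a,b=onz("top",*T(308,190),.158),onz("top",*T(357,173),.158);print("ridge",a,b,np.degrees(np.arctan2(*(b-a)[1::-1])))
Z=lambda u,v:(160+u/5-.4,180+v/5-.4)
t=[onz("top",*Z(*p),.028) for p in((56,105),(346,62),(407,438),(96,490))];print("tray",np.round(t,4),np.mean(t,0))
for i in range(4):
  d=t[(i+1)%4]-t[i];print(np.linalg.norm(d),np.degrees(np.arctan2(d[1],d[0])))
print("cone",onz("top",*Z(108,155),.02),"cup",onz("top",*T(120,300),.055),"bottle",onz("top",292.5,253,.09))
print(R.from_rotvec(bot.read_state()["tcp_rot"]).as_matrix().round(4))
E
```

```text
tri ridge (array([ 0.54545441, -0.14034901,  0.1633984 ]), np.float64(0.0012619189223106444))
ridge z.158 [ 0.54623232 -0.14066906  0.158     ] [ 0.54938548 -0.13829022  0.158     ]
front edge [ 0.56429459 -0.05605945  0.095     ] [ 0.47996561 -0.08500979  0.095     ] 0.08915995726612658 xdir yaw -71.05252752465866
plate [[ 0.5709 -0.1116  0.126 ]
 [ 0.5882 -0.1472  0.126 ]
 [ 0.5202 -0.1704  0.126 ]
 [ 0.505  -0.1265  0.126 ]] [ 0.54606846 -0.13891159  0.126     ]
-77.20349908727687
-71.21677345588088
ridge [ 0.54240765 -0.12750108  0.158     ] [ 0.54947502 -0.15432648  0.158     ] -75.24035994284492
tray [[0.6019 0.3763 0.028 ]
 [0.6159 0.1747 0.028 ]
 [0.3527 0.1496 0.028 ]
 [0.3356 0.3583 0.028 ]] [0.47649853 0.26474651 0.028     ]
0.2020330191064132 -86.03918350814263
0.2643881420974677 -174.54444799834354
0.20941760074159063 94.67578405164149
0.26691175212287255 3.8595632408908376
cone [0.56538997 0.34342861 0.02      ] cup [ 0.51278168 -0.02744491  0.055     ] bottle [ 0.37829835 -0.02410032  0.09      ]
[[-9.638e-01  2.665e-01 -6.000e-04]
 [ 2.665e-01  9.638e-01 -1.900e-03]
 [ 1.000e-04 -2.000e-03 -1.000e+00]]
```

```bash
python3 - <<'E'
from h import *
a=cv2.imread("pics/top0.png").astype(int)
m=((a[:,:,2]-a[:,:,0]>50)).astype(np.uint8);m[:,:355]=0;m[:125]=0;m[195:]=0;m[:,440:]=0
c=max(cv2.findContours(m,0,2)[0],key=cv2.contourArea);e=cv2.fitEllipse(c);print(e)
h=onz("top",*e[0],.28);print(h)
for o in((.545,-.1409),(.546,-.140)):
  d=h[:2]-o;print(np.linalg.norm(d),np.degrees(np.arctan2(d[1],d[0])))
cv2.imwrite("pics/z4.png",cv2.resize(a[115:225,325:445].astype(np.uint8),None,fx=5,fy=5,interpolation=cv2.INTER_CUBIC))
E
```

```text
((394.9599304199219, 157.73843383789062), (43.791290283203125, 47.058555603027344), 111.0262680053711)
[ 0.61122697 -0.34337404  0.28      ]
0.21302992773829313 -71.88766327180086
0.21357799380785208 -72.21769751819717
```

View pics/z4.png

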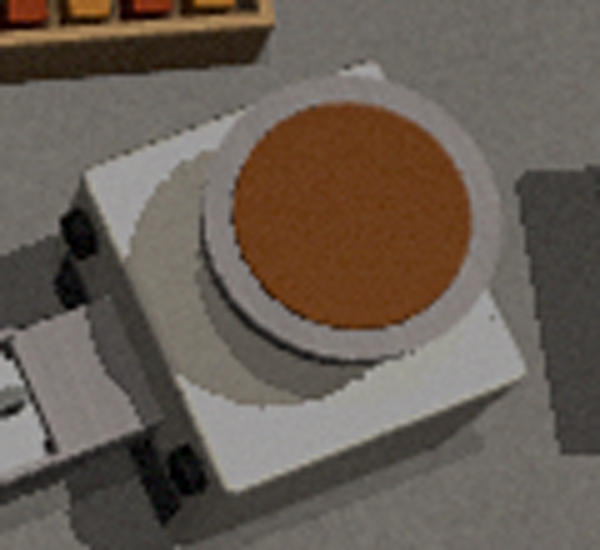

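```bash
python3 - <<'E'
from h import *
Z=lambda u,v:(325+u/5-.4,115+v/5-.4)
A,B,C=[onz("top",*Z(*p),.19) for p in((84,175),(232,492),(525,374))]
d=A-B;print(A,B,np.linalg.norm(d),np.degrees(np.arctan2(d[1],d[0]))-90);d=C-B;print(np.degrees(np.arctan2(d[1],d[0])))
y=np.radians(-72);x=np.array([np.cos(y),np.sin(y)]);n=np.array([-x[1],x[0]])
m=((A+B)/2)[:2]
for nm,p,off in(("housing",m,.1),("hopper",np.array([.6112,-.3434]),.21),("front",np.array([.5221,-.0705]),-.074),("ridge",np.array([.546,-.14]),0)):
  print(nm,p-off*x, "perp",n@p)
E
```

```text
[ 0.68106106 -0.20429418  0.19      ] [ 0.46900911 -0.27182508  0.19      ] 0.2225453896606417 -72.3351987698377
-72.7809418102886
housing [ 0.54413339 -0.14295398] perp 0.47332639518665015
hopper [ 0.54630643 -0.14367813] perp 0.4751693068912408
front [ 0.54496726 -0.14087818] perp 0.4747609090542659
ridge [ 0.546 -0.14 ] perp 0.4760144786846612
```

Call:
carry_out --series '[{"delta_pos": [-0.2,-0.23,0],"rot": [0,0,0],"hand": -1},{"delta_pos": [-0.4,-0.46,0],"rot": [0,0,0],"hand": -1},{"delta_pos": [-0.6,-0.69,0],"rot": [0,0,0],"hand": -1},{"delta_pos": [-0.75,-0.887,0],"rot": [0,0,0],"hand": -1},{"delta_pos": [-0.75,-0.887,0],"rot": [0,0,0],"hand": -1},{"delta_pos": [-0.75,-0.887,0],"rot": [0,0,0],"hand": -1}]' --squeeze 20

```text
time: 0.85
tool_pos: [0.3019, 0.3838, 0.2441]
tcp_rot: [-0.428, -3.112, 0.005]
wrist_force: [-1.0, 1.2, 0.1]
width: 0.999
```

Call:
carry_out --series '[{"delta_pos": [-0.2,-0.23,0],"rot": [0,0,0],"hand": -1},{"delta_pos": [-0.4,-0.46,0],"rot": [0,0,0],"hand": -1},{"delta_pos": [-0.6,-0.69,0],"rot": [0,0,0],"hand": -1},{"delta_pos": [-0.75,-0.887,0],"rot": [0,0,0],"hand": -1},{"delta_pos": [-0.75,-0.887,0],"rot": [0,0,0],"hand": -1},{"delta_pos": [-0.75,-0.887,0],"rot": [0,0,0],"hand": -1}]'

```text
time: 1.6
tool_pos: [0.4236, 0.1183, 0.2447]
tcp_rot: [-0.435, -3.111, 0.005]
wrist_force: [-0.1, 0.7, -0.2]
width: 1.0
```

Call:
carry_out --series '[{"delta_pos": [-0.2,-0.23,0],"rot": [0,0,0.2],"hand": -1},{"delta_pos": [-0.4,-0.46,0],"rot": [0,0,0.4],"hand": -1},{"delta_pos": [-0.6,-0.69,0],"rot": [0,0,0.6],"hand": -1},{"delta_pos": [-0.75,-0.887,0],"rot": [0,0,0.8],"hand": -1},{"delta_pos": [-0.75,-0.887,0],"rot": [0,0,1],"hand": -1},{"delta_pos": [-0.75,-0.887,0],"rot": [0,0,1],"hand": -1},{"delta_pos": [-0.75,-0.887,0],"rot": [0,0,1],"hand": -1}]'

```text
time: 2.48
tool_pos: [0.5433, -0.1445, 0.2447]
tcp_rot: [-1.589, -2.709, 0.004]
wrist_force: [-0.5, 0.4, -0.0]
width: 1.001
```

```bash
cat >> h.py <<'E'
def goto(x,y,z,yaw):
    "tool-frame fractions to TCP x,y,z, tool y-axis at world yaw (deg), z down"
    s=bot.read_state(); M=R.from_rotvec(s["tcp_rot"]).as_matrix(); c,w=np.cos(np.radians(yaw)),np.sin(np.radians(yaw))
    Y=np.array([c,w,0]);Z=np.array([0,0,-1.]);W=np.c_[np.cross(Y,Z),Y,Z]
    d=M.T@(np.array([x,y,z])-s["tool_pos"])/.25; r=R.from_matrix(M.T@W).as_rotvec()/np.radians(45)
    print("t",s["time"],"pos",s["tool_pos"].round(4),"q",s["q"].round(2),"F",s["wrist_force"].round(2),"w",round(s["width"],3)); print("delta",d.round(4),"rot",r.round(3))
E
python3 -c "
from h import *
goto(.5454,-.1415,.2,17.7)"
```

```text
t 2.475 pos [ 0.5433 -0.1445  0.2447] q [-0.3   0.05  1.85 -0.    1.24 -0.81] F [-0.5   0.42 -0.04] w 1.001
delta [0.0065 0.0138 0.1789] rot [-0.003  0.001  0.256]
```

Call:
carry_out --series '[{"delta_pos": [0.006,0.014,0.08],"rot": [0,0,0.13],"hand": -1},{"delta_pos": [0.006,0.014,0.179],"rot": [0,0,0.256],"hand": -1},{"delta_pos": [0.006,0.014,0.179],"rot": [0,0,0.256],"hand": -1},{"delta_pos": [0.006,0.014,0.179],"rot": [0,0,0.256],"hand": -1}]'

```text
time: 2.98
tool_pos: [0.5458, -0.1404, 0.2008]
tcp_rot: [-1.849, -2.54, 0.003]
wrist_force: [-0.1, -0.3, -0.2]
width: 0.997
```

```bash
python3 -c "
from h import *
goto(.5454,-.1415,.145,17.7)
a=snap('top','t1');b=snap('side','s1')
cv2.imwrite('pics/z5.png',np.hstack([cv2.resize(a[155:235,275:355],(400,400),interpolation=2),cv2.resize(b[180:260,290:370],(400,400),interpolation=2)]))"
```

```text
t 2.975 pos [ 0.5458 -0.1404  0.2008] q [-0.3   0.09  1.89 -0.    1.16 -0.61] F [-0.11 -0.35 -0.2 ] w 0.997
delta [-0.0033 -0.0026  0.2232] rot [-0.002  0.001  0.004]
```

View pics/z5.png

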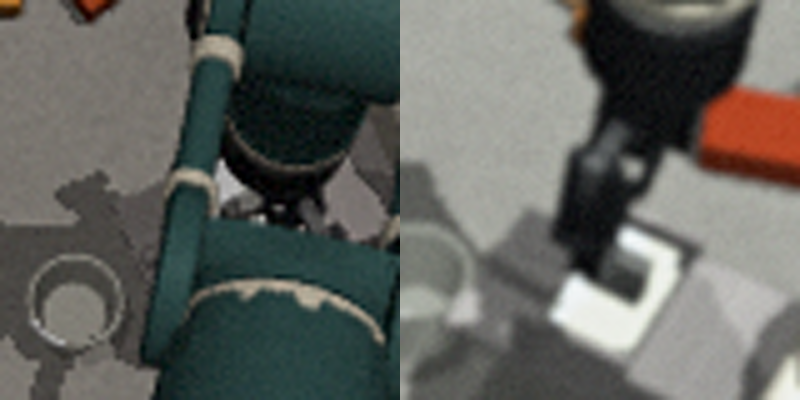

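Call:
carry_out --series '[{"delta_pos": [-0.003,-0.002,0],"rot": [0,0,0],"hand": 0.3},{"delta_pos": [-0.003,-0.002,0],"rot": [0,0,0],"hand": 0.3},{"delta_pos": [-0.003,-0.002,0],"rot": [0,0,0],"hand": 0.3},{"delta_pos": [-0.003,-0.002,0.05],"rot": [0,0,0],"hand": 0.3},{"delta_pos": [-0.003,-0.002,0.1],"rot": [0,0,0],"hand": 0.3},{"delta_pos": [-0.003,-0.002,0.15],"rot": [0,0,0],"hand": 0.3},{"delta_pos": [-0.003,-0.002,0.19],"rot": [0,0,0],"hand": 0.3},{"delta_pos": [-0.003,-0.002,0.21],"rot": [0,0,0],"hand": 0.3},{"delta_pos": [-0.003,-0.002,0.22],"rot": [0,0,0],"hand": 0.3},{"delta_pos": [-0.003,-0.002,0.22],"rot": [0,0,0],"hand": 0.3}]'

```text
time: 4.32
tool_pos: [0.5463, -0.1422, 0.1466]
tcp_rot: [1.85, 2.537, -0.002]
wrist_force: [-0.5, -0.2, 0.1]
width: 0.353
```

```bash
python3 -c "
from h import *
goto(.5454,-.1415,.145,17.7)
b=snap('side','s2')
cv2.imwrite('pics/z6.png',cv2.resize(b[190:270,290:370],(560,560),interpolation=2))"
```

```text
t 4.325 pos [ 0.5463 -0.1422  0.1466] q [-0.3   0.14  1.94 -0.    1.06 -0.61] F [-0.52 -0.21  0.06] w 0.353
delta [ 0.0038 -0.0025  0.0065] rot [-0.     0.003  0.003]
```

View pics/z6.png

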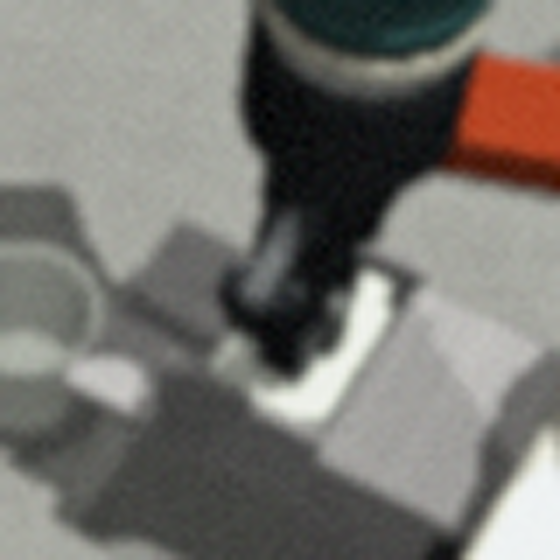

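Call:
carry_out --series '[{"delta_pos": [0.003,-0.007,0.002],"rot": [0,0,0],"hand": 0.45},{"delta_pos": [0.003,-0.007,0.002],"rot": [0,0,0],"hand": 0.55},{"delta_pos": [0.003,-0.007,0.002],"rot": [0,0,0],"hand": 0.6},{"delta_pos": [0.003,-0.007,0.002],"rot": [0,0,0],"hand": 0.6}]'

```text
time: 4.88
tool_pos: [0.5452, -0.142, 0.147]
tcp_rot: [1.849, 2.536, -0.001]
wrist_force: [2.4, 0.9, 1.2]
width: 0.201
```

Call:
carry_out --series '[{"delta_pos": [0,0.009,0],"rot": [0,0,0],"hand": 0.55},{"delta_pos": [0,0.009,0],"rot": [0,0,0],"hand": 0.6},{"delta_pos": [0,0.009,0],"rot": [0,0,0],"hand": 0.62},{"delta_pos": [0,0.009,0],"rot": [0,0,0],"hand": 0.62}]'

```text
time: 5.38
tool_pos: [0.5471, -0.1414, 0.1467]
tcp_rot: [1.849, 2.536, -0.001]
wrist_force: [-0.1, 0.1, 0.1]
width: 0.187
```

Call:
carry_out --series '[{"delta_pos": [0,0,0],"rot": [0,0,0],"hand": 0.64},{"delta_pos": [0,0,0],"rot": [0,0,0],"hand": 0.66}]'

```text
time: 5.62
tool_pos: [0.547, -0.1414, 0.1467]
tcp_rot: [1.849, 2.536, -0.001]
wrist_force: [-0.4, 0.6, -0.8]
width: 0.173
```

Call:
carry_out --series '[{"delta_pos": [0,0,0],"rot": [0,0,0],"hand": 0.69},{"delta_pos": [0,0,0],"rot": [0,0,0],"hand": 0.72},{"delta_pos": [0,0,0],"rot": [0,0,0],"hand": 0.76},{"delta_pos": [0,0,0],"rot": [0,0,0],"hand": 1},{"delta_pos": [0,0,0],"rot": [0,0,0],"hand": 1}]'

```text
time: 6.25
tool_pos: [0.5475, -0.1412, 0.1469]
tcp_rot: [1.849, 2.535, 0.0]
wrist_force: [3.3, 2.7, -0.4]
width: 0.136
```

Call:
carry_out --series '[{"delta_pos": [0,0.003,0],"rot": [0,0,0],"hand": 1},{"delta_pos": [0,0.003,0],"rot": [0,0,0],"hand": 1},{"delta_pos": [0,0.003,0],"rot": [0,0,0],"hand": 1}]' --squeeze 50

```text
time: 6.62
tool_pos: [0.5477, -0.1411, 0.1469]
tcp_rot: [1.849, 2.536, -0.001]
wrist_force: [-1.9, -0.1, 3.1]
width: 0.131
```

Call:
carry_out --series '[{"delta_pos": [0,0,0.005],"rot": [0,0,0],"hand": 1},{"delta_pos": [0,0,0.01],"rot": [0,0,0],"hand": 1}]'

```text
time: 6.88
tool_pos: [0.5477, -0.1411, 0.1448]
tcp_rot: [1.849, 2.536, -0.001]
wrist_force: [-1.7, 1.4, 4.5]
width: 0.128
```

Call:
carry_out --series '[{"delta_pos": [0,0,0.004],"rot": [0,0,0],"hand": 1},{"delta_pos": [0,0,0.008],"rot": [0,0,0],"hand": 1},{"delta_pos": [0,0,0.008],"rot": [0,0,0],"hand": 1}]'

```text
time: 7.25
tool_pos: [0.5477, -0.1411, 0.1432]
tcp_rot: [1.849, 2.536, -0.001]
wrist_force: [-3.2, 1.7, 5.2]
width: 0.128
```

Call:
carry_out --series '[{"delta_pos": [0,0,0.004],"rot": [0,0,0],"hand": 1},{"delta_pos": [0,0,0.006],"rot": [0,0,0],"hand": 1},{"delta_pos": [0,0,0.006],"rot": [0,0,0],"hand": 1}]'

```text
time: 7.62
tool_pos: [0.5477, -0.1411, 0.1421]
tcp_rot: [1.849, 2.536, -0.001]
wrist_force: [-2.1, 2.6, 5.9]
width: 0.131
```

Call:
carry_out --series '[{"delta_pos": [0,0,0.004],"rot": [0,0,0],"hand": 1},{"delta_pos": [0,0,0.006],"rot": [0,0,0],"hand": 1},{"delta_pos": [0,0,0.006],"rot": [0,0,0],"hand": 1}]'

```text
time: 8.0
tool_pos: [0.5477, -0.1411, 0.1411]
tcp_rot: [1.849, 2.536, -0.001]
wrist_force: [-1.7, 1.4, 5.8]
width: 0.131
```

Call:
carry_out --series '[{"delta_pos": [0,0,0.004],"rot": [0,0,0],"hand": 1},{"delta_pos": [0,0,0.006],"rot": [0,0,0],"hand": 1},{"delta_pos": [0,0,0.006],"rot": [0,0,0],"hand": 1}]'

```text
time: 8.38
tool_pos: [0.5477, -0.1411, 0.1402]
tcp_rot: [1.849, 2.536, -0.001]
wrist_force: [-2.2, 1.5, 5.6]
width: 0.13
```

Call:
carry_out --series '[{"delta_pos": [0,0,0.004],"rot": [0,0,0],"hand": 1},{"delta_pos": [0,0,0.006],"rot": [0,0,0],"hand": 1},{"delta_pos": [0,0,0.006],"rot": [0,0,0],"hand": 1}]'

```text
time: 8.75
tool_pos: [0.5477, -0.1411, 0.1393]
tcp_rot: [1.849, 2.536, -0.001]
wrist_force: [-2.4, 2.3, 6.5]
width: 0.13
```

Call:
carry_out --series '[{"delta_pos": [0,0,0.004],"rot": [0,0,0],"hand": 1},{"delta_pos": [0,0,0.006],"rot": [0,0,0],"hand": 1},{"delta_pos": [0,0,0.006],"rot": [0,0,0],"hand": 1}]'

```text
time: 9.12
tool_pos: [0.5477, -0.1411, 0.1384]
tcp_rot: [1.849, 2.536, -0.001]
wrist_force: [-2.4, 0.9, 6.8]
width: 0.131
```

Call:
carry_out --series '[{"delta_pos": [0,0,0.004],"rot": [0,0,0],"hand": 1},{"delta_pos": [0,0,0.006],"rot": [0,0,0],"hand": 1},{"delta_pos": [0,0,0.006],"rot": [0,0,0],"hand": 1}]'

```text
time: 9.5
tool_pos: [0.5477, -0.1411, 0.1375]
tcp_rot: [1.849, 2.536, -0.001]
wrist_force: [-3.7, 2.0, 7.6]
width: 0.134
```

Call:
carry_out --series '[{"delta_pos": [0,0,0.004],"rot": [0,0,0],"hand": 1},{"delta_pos": [0,0,0.006],"rot": [0,0,0],"hand": 1},{"delta_pos": [0,0,0.006],"rot": [0,0,0],"hand": 1}]'

```text
time: 9.88
tool_pos: [0.5478, -0.1411, 0.1368]
tcp_rot: [1.849, 2.536, -0.001]
wrist_force: [-3.5, 2.0, 7.4]
width: 0.129
```

```bash
python3 -c "
from h import *
goto(.5454,-.1415,.145,17.7)
b=snap('side','s3')
cv2.imwrite('pics/z7.png',cv2.resize(b[190:270,290:370],(560,560),interpolation=2))"
```

```text
t 9.875 pos [ 0.5478 -0.1411  0.1368] q [-0.3   0.15  1.95 -0.    1.04 -0.61] F [-3.54  1.97  7.37] w 0.129
delta [ 0.0013 -0.0094 -0.033 ] rot [0.002 0.004 0.002]
```

View pics/z7.png

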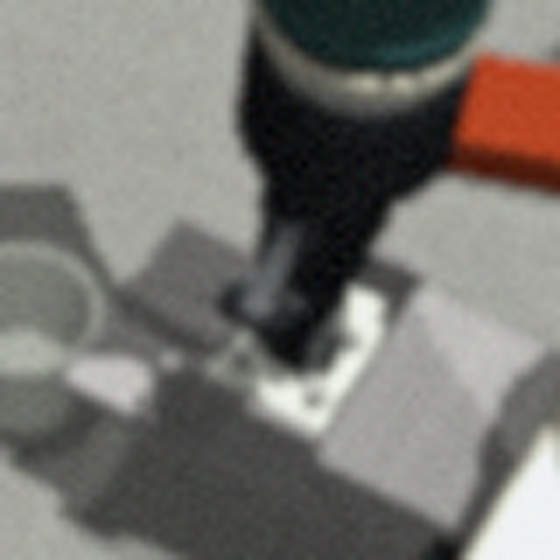

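Call:
carry_out --series '[{"delta_pos": [0,0,0.004],"rot": [0,0,0],"hand": 1},{"delta_pos": [0,0,0.006],"rot": [0,0,0],"hand": 1},{"delta_pos": [0,0,0.006],"rot": [0,0,0],"hand": 1}]'

```text
time: 10.3
tool_pos: [0.5477, -0.1411, 0.136]
tcp_rot: [1.849, 2.536, -0.001]
wrist_force: [-2.9, 1.2, 7.2]
width: 0.127
```

Call:
carry_out --series '[{"delta_pos": [0,0,0.004],"rot": [0,0,0],"hand": 1},{"delta_pos": [0,0,0.006],"rot": [0,0,0],"hand": 1},{"delta_pos": [0,0,0.006],"rot": [0,0,0],"hand": 1}]'

```text
time: 10.68
tool_pos: [0.5478, -0.1411, 0.1356]
tcp_rot: [1.849, 2.536, -0.001]
wrist_force: [-3.0, 1.9, 8.3]
width: 0.127
```

Call:
carry_out --series '[{"delta_pos": [0,0,0.004],"rot": [0,0,0],"hand": 1},{"delta_pos": [0,0,0.006],"rot": [0,0,0],"hand": 1},{"delta_pos": [0,0,0.006],"rot": [0,0,0],"hand": 1}]'

```text
time: 11.05
tool_pos: [0.5478, -0.1411, 0.1356]
tcp_rot: [1.849, 2.536, -0.001]
wrist_force: [-4.8, 1.5, 11.1]
width: 0.129
```

Call:
carry_out --series '[{"delta_pos": [0,0,0.004],"rot": [0,0,0],"hand": 1},{"delta_pos": [0,0,0.008],"rot": [0,0,0],"hand": 1},{"delta_pos": [0,0,0.008],"rot": [0,0,0],"hand": 1}]'

```text
time: 11.42
tool_pos: [0.5478, -0.1411, 0.1356]
tcp_rot: [1.849, 2.536, -0.001]
wrist_force: [-5.5, 3.5, 14.1]
width: 0.128
```

Call:
carry_out --series '[{"delta_pos": [0.005,-0.002,0.008],"rot": [0,0,0],"hand": 1},{"delta_pos": [0.01,-0.002,0.008],"rot": [0,0,0],"hand": 1},{"delta_pos": [0.015,-0.002,0.008],"rot": [0,0,0],"hand": 1}]'

```text
time: 11.8
tool_pos: [0.5479, -0.1401, 0.1357]
tcp_rot: [1.844, 2.532, -0.003]
wrist_force: [0.3, -5.6, 9.5]
width: 0.131
```

Call:
carry_out --series '[{"delta_pos": [0.012,-0.001,0.009],"rot": [0,0,0],"hand": 1},{"delta_pos": [0.016,-0.001,0.01],"rot": [0,0,0],"hand": 1},{"delta_pos": [0.02,-0.001,0.01],"rot": [0,0,0],"hand": 1}]'

```text
time: 12.18
tool_pos: [0.5482, -0.1382, 0.1358]
tcp_rot: [1.838, 2.527, -0.006]
wrist_force: [-0.4, -6.3, 9.9]
width: 0.129
```

```bash
python3 -c "
from h import *
s=bot.read_state();M=R.from_rotvec(s['tcp_rot']).as_matrix();print(M.round(3));print('Ftool',M.T@s['wrist_force'],'T',M.T@s['torque'])
goto(.5478-.304*.003,-.1411+.953*.003,.1356,17.7)
b=snap('side','s4')
cv2.imwrite('pics/z8.png',cv2.resize(b[190:270,290:370],(560,560),interpolation=2))"
```

```text
[[-0.308  0.951  0.011]
 [ 0.951  0.308 -0.013]
 [-0.016  0.007 -1.   ]]
Ftool [-6.01855542 -2.19955471 -9.83028557] T [ 0.59568679 -0.77817622 -0.08937601]
t 12.175 pos [ 0.5482 -0.1382  0.1358] q [-0.29  0.14  1.96 -0.01  1.02 -0.59] F [-0.35 -6.28  9.91] w 0.129
delta [ 0.0014 -0.0051  0.0009] rot [0.009 0.02  0.005]
```

View pics/z8.png

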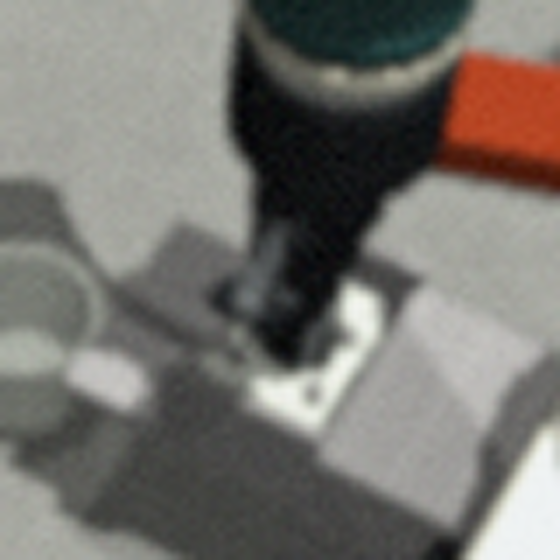

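Call:
carry_out --series '[{"delta_pos": [0.014,-0.005,0.012],"rot": [0.01,0.02,0.005],"hand": 1},{"delta_pos": [0.02,-0.005,0.014],"rot": [0.01,0.025,0.005],"hand": 1},{"delta_pos": [0.024,-0.005,0.014],"rot": [0.01,0.025,0.005],"hand": 1}]'

```text
time: 12.6
tool_pos: [0.5483, -0.136, 0.1356]
tcp_rot: [1.848, 2.533, 0.002]
wrist_force: [-0.1, -6.2, 10.7]
width: 0.129
```

```bash
cat >> h.py <<'E'
def st():
    s=bot.read_state();M=R.from_rotvec(s['tcp_rot']).as_matrix();d=s['tool_pos']-[.5478,-.1411,.1356]
    print('pull mm',1e3*(-.304*d[0]+.953*d[1]),'lat mm',1e3*(.953*d[0]+.304*d[1]),'dz mm',1e3*d[2],'Ftool',(M.T@s['wrist_force']).round(1))
    goto(*s['tool_pos'],17.7)
E
python3 -c "
from h import *
st()"
```

```text
pull mm 4.670146364421132 lat mm 2.0240342076702555 dz mm -0.003991154942956099 Ftool [ -5.9  -1.9 -10.6]
t 12.6 pos [ 0.5483 -0.136   0.1356] q [-0.29  0.15  1.96 -0.    1.03 -0.6 ] F [-0.1  -6.16 10.66] w 0.129
delta [0. 0. 0.] rot [0.005 0.005 0.002]
```

Call:
carry_out --series '[{"delta_pos": [0.014,-0.012,0.014],"rot": [0.005,0.012,0.002],"hand": 1},{"delta_pos": [0.022,-0.014,0.017],"rot": [0.005,0.015,0.002],"hand": 1},{"delta_pos": [0.028,-0.014,0.017],"rot": [0.005,0.015,0.002],"hand": 1}]'

```text
time: 12.98
tool_pos: [0.5473, -0.1338, 0.1356]
tcp_rot: [1.849, 2.533, 0.008]
wrist_force: [2.2, -6.0, 12.7]
width: 0.127
```

```bash
python3 -c "
from h import *
st()"
```

```text
pull mm 7.110900252405506 lat mm 1.7776237140900322 dz mm 0.029662092997040368 Ftool [ -6.4   0.3 -12.7]
t 12.975 pos [ 0.5473 -0.1338  0.1356] q [-0.29  0.14  1.96  0.    1.03 -0.6 ] F [ 2.17 -5.99 12.74] w 0.127
delta [0. 0. 0.] rot [0.01  0.002 0.001]
```

Call:
carry_out --series '[{"delta_pos": [0.018,-0.01,0.016],"rot": [0.01,0.01,0.001],"hand": 1},{"delta_pos": [0.026,-0.011,0.018],"rot": [0.01,0.012,0.001],"hand": 1},{"delta_pos": [0.034,-0.012,0.018],"rot": [0.01,0.012,0.001],"hand": 1},{"delta_pos": [0.042,-0.012,0.018],"rot": [0.01,0.012,0.001],"hand": 1}]'

```text
time: 13.48
tool_pos: [0.5458, -0.1283, 0.1356]
tcp_rot: [1.848, 2.533, 0.008]
wrist_force: [2.2, -7.9, 13.7]
width: 0.134
```

```bash
python3 -c "
from h import *
st()"
```

```text
pull mm 12.845130571067692 lat mm 2.0278156292684555 dz mm -0.009031684664401185 Ftool [ -8.2  -0.2 -13.6]
t 13.475 pos [ 0.5458 -0.1283  0.1356] q [-0.28  0.14  1.97  0.    1.03 -0.59] F [ 2.2  -7.92 13.66] w 0.134
delta [0. 0. 0.] rot [0.01  0.003 0.001]
```

Working well; continuing past 20 mm with the same press.

Call:
carry_out --series '[{"delta_pos": [0.018,-0.01,0.016],"rot": [0.01,0.01,0.001],"hand": 1},{"delta_pos": [0.026,-0.011,0.017],"rot": [0.01,0.012,0.001],"hand": 1},{"delta_pos": [0.034,-0.012,0.017],"rot": [0.01,0.012,0.001],"hand": 1},{"delta_pos": [0.042,-0.013,0.017],"rot": [0.01,0.012,0.001],"hand": 1},{"delta_pos": [0.05,-0.014,0.017],"rot": [0.01,0.012,0.001],"hand": 1},{"delta_pos": [0.058,-0.015,0.017],"rot": [0.01,0.012,0.001],"hand": 1}]'

```text
time: 14.22
tool_pos: [0.5425, -0.1188, 0.1357]
tcp_rot: [1.847, 2.533, 0.008]
wrist_force: [2.4, -5.4, 12.8]
width: 0.128
```

```bash
python3 -c "
from h import *
st()"
```

```text
pull mm 22.858968585635367 lat mm 1.7351326831319107 dz mm 0.05622648831241084 Ftool [ -5.9   0.8 -12.8]
t 14.225 pos [ 0.5425 -0.1188  0.1357] q [-0.26  0.13  1.98  0.    1.03 -0.57] F [ 2.43 -5.41 12.81] w 0.128
delta [0. 0. 0.] rot [0.01  0.003 0.002]
```

Call:
carry_out --series '[{"delta_pos": [0.018,-0.007,0.014],"rot": [0.01,0.01,0.001],"hand": 1},{"delta_pos": [0.03,-0.009,0.013],"rot": [0.01,0.012,0.001],"hand": 1},{"delta_pos": [0.042,-0.011,0.013],"rot": [0.01,0.012,0.001],"hand": 1},{"delta_pos": [0.054,-0.012,0.013],"rot": [0.01,0.012,0.001],"hand": 1},{"delta_pos": [0.066,-0.013,0.013],"rot": [0.01,0.012,0.001],"hand": 1},{"delta_pos": [0.078,-0.014,0.013],"rot": [0.01,0.012,0.001],"hand": 1}]'

```text
time: 14.98
tool_pos: [0.5369, -0.104, 0.1356]
tcp_rot: [1.848, 2.535, 0.008]
wrist_force: [2.4, -4.7, 10.3]
width: 0.124
```

```bash
python3 -c "
from h import *
st()"
```

```text
pull mm 38.668609853864815 lat mm 0.910144330730266 dz mm 0.049037734790174925 Ftool [ -5.2   0.9 -10.3]
t 14.975 pos [ 0.5369 -0.104   0.1356] q [-0.24  0.11  1.99  0.    1.03 -0.55] F [ 2.37 -4.69 10.31] w 0.124
delta [0. 0. 0.] rot [0.008 0.001 0.002]
```

Call:
carry_out --series '[{"delta_pos": [0.02,-0.006,0.012],"rot": [0.008,0.008,0.001],"hand": 1},{"delta_pos": [0.036,-0.007,0.011],"rot": [0.008,0.01,0.001],"hand": 1},{"delta_pos": [0.052,-0.008,0.011],"rot": [0.008,0.01,0.001],"hand": 1},{"delta_pos": [0.068,-0.008,0.011],"rot": [0.008,0.01,0.001],"hand": 1}]'

```text
time: 15.48
tool_pos: [0.5329, -0.0908, 0.1356]
tcp_rot: [1.849, 2.536, 0.007]
wrist_force: [0.7, -4.3, 8.5]
width: 0.13
```

```bash
python3 -c "
from h import *
st()
b=snap('side','s5')
cv2.imwrite('pics/z9.png',cv2.resize(b[190:270,280:360],(560,560),interpolation=2))"
```

```text
pull mm 52.5151351013701 lat mm 1.097385353442842 dz mm 0.017761428917628663 Ftool [-4.3 -0.6 -8.5]
t 15.475 pos [ 0.5329 -0.0908  0.1356] q [-0.22  0.1   2.01  0.    1.03 -0.53] F [ 0.74 -4.29  8.48] w 0.13
delta [0. 0. 0.] rot [ 0.007 -0.     0.003]
```

View pics/z9.png

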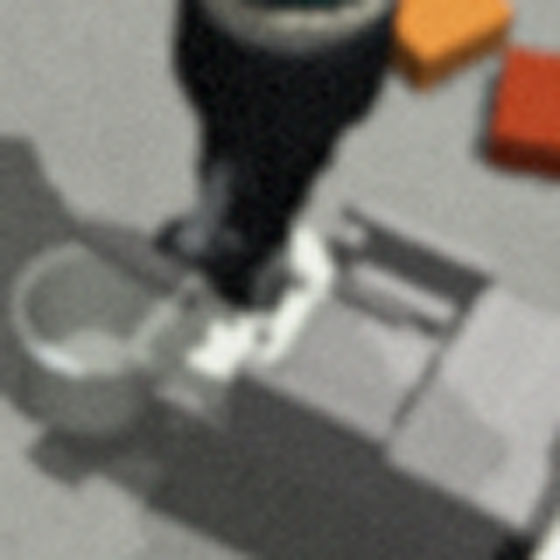

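Call:
carry_out --series '[{"delta_pos": [0.025,-0.007,0.008],"rot": [0.007,0.006,0.003],"hand": 1},{"delta_pos": [0.045,-0.007,0.006],"rot": [0.007,0.006,0.003],"hand": 1},{"delta_pos": [0.065,-0.007,0.004],"rot": [0.007,0.006,0.003],"hand": 1},{"delta_pos": [0.085,-0.007,0.003],"rot": [0.007,0.006,0.003],"hand": 1},{"delta_pos": [0.095,-0.007,0.002],"rot": [0.007,0.006,0.003],"hand": 1}]'

```text
time: 16.15
tool_pos: [0.5262, -0.07, 0.1371]
tcp_rot: [1.851, 2.535, 0.005]
wrist_force: [1.3, -5.0, 7.0]
width: 0.131
```

```bash
python3 -c "
from h import *
st()"
```

```text
pull mm 74.32297787956735 lat mm 1.0402533352000636 dz mm 1.49400826551771 Ftool [-5.1 -0.3 -7. ]
t 16.15 pos [ 0.5262 -0.07    0.1371] q [-0.18  0.08  2.02  0.    1.03 -0.49] F [ 1.25 -4.99  6.97] w 0.131
delta [0. 0. 0.] rot [0.005 0.    0.001]
```

Call:
carry_out --series '[{"delta_pos": [0,0,-0.02],"rot": [0,0,0],"hand": 1},{"delta_pos": [0,0,-0.04],"rot": [0,0,0],"hand": 1},{"delta_pos": [0,0,-0.07],"rot": [0,0,0],"hand": 1},{"delta_pos": [0,0,-0.11],"rot": [0,0,0],"hand": 1},{"delta_pos": [0,0,-0.16],"rot": [0,0,0],"hand": 1},{"delta_pos": [0,0,-0.22],"rot": [0,0,0],"hand": 1},{"delta_pos": [0,0,-0.28],"rot": [0,0,0],"hand": 1},{"delta_pos": [0,0,-0.28],"rot": [0,0,0],"hand": 1}]'

```text
time: 17.15
tool_pos: [0.5273, -0.0704, 0.2094]
tcp_rot: [1.848, 2.532, 0.008]
wrist_force: [-0.1, -0.1, -2.9]
width: 0.127
```

```bash
python3 -c "
from h import *
st(); goto(.46,.25,.2,90)
a=snap('top','t6');b=snap('side','s6')
cv2.imwrite('pics/z10.png',np.hstack([cv2.resize(a[130:250,230:350],(400,400),interpolation=2),cv2.resize(b[150:270,240:360],(400,400),interpolation=2)]))"
```

```text
pull mm 73.63035966310395 lat mm 2.0080160038052317 dz mm 73.81727649346476 Ftool [-0.1 -0.1  2.9]
t 17.15 pos [ 0.5273 -0.0704  0.2094] q [-0.18  0.01  1.95  0.    1.17 -0.49] F [-0.06 -0.11 -2.94] w 0.127
delta [0. 0. 0.] rot [0.01  0.003 0.001]
t 17.15 pos [ 0.5273 -0.0704  0.2094] q [-0.18  0.01  1.95  0.    1.17 -0.49] F [-0.06 -0.11 -2.94] w 0.127
delta [1.3027 0.1337 0.036 ] rot [ 0.007  0.009 -1.606]
```

View pics/z10.png

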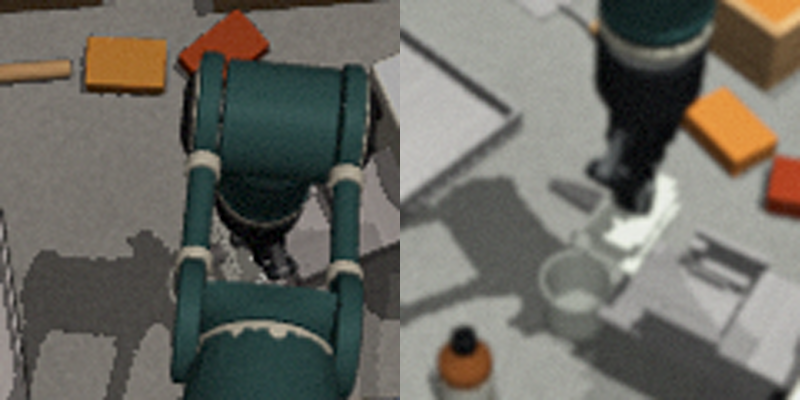

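Call:
carry_out --series '[{"delta_pos": [0.08,0.01,0],"rot": [0,0,0],"hand": 1},{"delta_pos": [0.2,0.02,0],"rot": [0,0,0],"hand": 1},{"delta_pos": [0.34,0.03,0],"rot": [0,0,0],"hand": 1},{"delta_pos": [0.5,0.04,0],"rot": [0,0,0],"hand": 1},{"delta_pos": [0.66,0.06,0],"rot": [0,0,0],"hand": 1},{"delta_pos": [0.8,0.08,0],"rot": [0,0,0],"hand": 1},{"delta_pos": [0.9,0.09,0],"rot": [0,0,0],"hand": 1},{"delta_pos": [0.9,0.09,0],"rot": [0,0,0],"hand": 1},{"delta_pos": [0.9,0.09,0],"rot": [0,0,0],"hand": 1}]'

```text
time: 18.38
tool_pos: [0.4782, 0.1511, 0.2068]
tcp_rot: [1.85, 2.536, 0.004]
wrist_force: [0.9, -0.1, -2.4]
width: 0.128
```

```bash
python3 -c "
from h import *
goto(.4585,.238,.07,17.7)"
```

```text
t 18.375 pos [0.4782 0.1511 0.2068] q [ 0.26 -0.04  2.01 -0.    1.17 -0.05] F [ 0.94 -0.06 -2.43] w 0.128
delta [0.3554 0.0292 0.5473] rot [0.005 0.001 0.002]
```

Call:
carry_out --series '[{"delta_pos": [0.1,0.01,0],"rot": [0,0,0],"hand": 1},{"delta_pos": [0.2,0.02,0.03],"rot": [0,0,0],"hand": 1},{"delta_pos": [0.3,0.03,0.08],"rot": [0,0,0],"hand": 1},{"delta_pos": [0.355,0.03,0.15],"rot": [0,0,0],"hand": 1},{"delta_pos": [0.355,0.03,0.25],"rot": [0,0,0],"hand": 1},{"delta_pos": [0.355,0.03,0.35],"rot": [0,0,0],"hand": 1},{"delta_pos": [0.355,0.03,0.42],"rot": [0,0,0],"hand": 1},{"delta_pos": [0.355,0.03,0.47],"rot": [0,0,0],"hand": 1},{"delta_pos": [0.355,0.03,0.49],"rot": [0,0,0],"hand": 1},{"delta_pos": [0.355,0.03,0.49],"rot": [0,0,0],"hand": 1}]'

```text
time: 19.62
tool_pos: [0.4589, 0.238, 0.0845]
tcp_rot: [1.85, 2.536, 0.004]
wrist_force: [-0.6, 1.1, -1.7]
width: 0.13
```

```bash
python3 -c "
from h import *
goto(.4585,.238,.06,17.7)
a=snap('top','t7');b=snap('side','s7')
cv2.imwrite('pics/z11.png',np.hstack([cv2.resize(a[170:290,150:270],(400,400),interpolation=2),cv2.resize(b[130:250,160:280],(400,400),interpolation=2)]))"
```

```text
t 19.625 pos [0.4589 0.238  0.0845] q [ 0.43  0.12  2.09 -0.    0.92  0.12] F [-0.61  1.07 -1.69] w 0.13
delta [ 0.0007 -0.002   0.0978] rot [0.005 0.001 0.002]
```

View pics/z11.png

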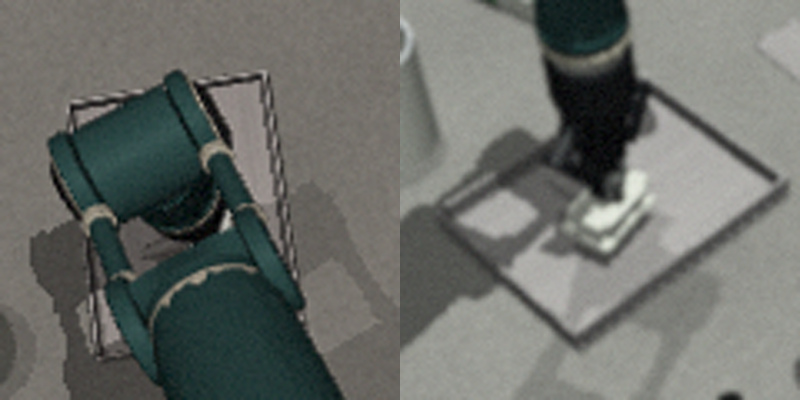

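Nozzle hangs level over the tray, well within the walls (foot near side-view pixel (343,222) of the zoom). Lowering slowly to contact.

Call:
carry_out --series '[{"delta_pos": [0,0,0.03],"rot": [0,0,0],"hand": 1},{"delta_pos": [0,0,0.05],"rot": [0,0,0],"hand": 1},{"delta_pos": [0,0,0.07],"rot": [0,0,0],"hand": 1},{"delta_pos": [0,0,0.085],"rot": [0,0,0],"hand": 1},{"delta_pos": [0,0,0.095],"rot": [0,0,0],"hand": 1},{"delta_pos": [0,0,0.1],"rot": [0,0,0],"hand": 1},{"delta_pos": [0,0,0.1],"rot": [0,0,0],"hand": 1}]'

```text
time: 20.6
tool_pos: [0.4595, 0.2383, 0.0601]
tcp_rot: [1.849, 2.536, 0.006]
wrist_force: [0.4, -0.1, -2.1]
width: 0.123
```

Call:
carry_out --series '[{"delta_pos": [0,0,0.005],"rot": [0,0,0],"hand": 1},{"delta_pos": [0,0,0.01],"rot": [0,0,0],"hand": 1},{"delta_pos": [0,0,0.01],"rot": [0,0,0],"hand": 1}]'

```text
time: 20.98
tool_pos: [0.4594, 0.2383, 0.0575]
tcp_rot: [1.849, 2.536, 0.006]
wrist_force: [0.5, -0.0, -2.2]
width: 0.13
```

Call:
carry_out --series '[{"delta_pos": [0,0,0.005],"rot": [0,0,0],"hand": 1},{"delta_pos": [0,0,0.01],"rot": [0,0,0],"hand": 1},{"delta_pos": [0,0,0.01],"rot": [0,0,0],"hand": 1}]'

```text
time: 21.35
tool_pos: [0.4597, 0.2384, 0.0557]
tcp_rot: [1.849, 2.536, 0.006]
wrist_force: [-2.3, -0.3, 3.9]
width: 0.128
```

Call:
carry_out --series '[{"delta_pos": [0,0,0],"rot": [0,0,0],"hand": 0.7},{"delta_pos": [0,0,0],"rot": [0,0,0],"hand": 0.6},{"delta_pos": [0,0,0],"rot": [0,0,0],"hand": 0.4},{"delta_pos": [0,0,0],"rot": [0,0,0],"hand": 0.2},{"delta_pos": [0,0,0],"rot": [0,0,0],"hand": 0.2},{"delta_pos": [0,0,-0.05],"rot": [0,0,0],"hand": 0.2},{"delta_pos": [0,0,-0.12],"rot": [0,0,0],"hand": 0.2},{"delta_pos": [0,0,-0.25],"rot": [0,0,0],"hand": 0.2},{"delta_pos": [0,0,-0.4],"rot": [0,0,0],"hand": 0.2},{"delta_pos": [0,0,-0.6],"rot": [0,0,0],"hand": 0.2},{"delta_pos": [0,0,-0.8],"rot": [0,0,0],"hand": 0.2},{"delta_pos": [0,0,-0.8],"rot": [0,0,0],"hand": 0.2}]' --squeeze 20

```text
time: 22.85
tool_pos: [0.4619, 0.2396, 0.2633]
tcp_rot: [1.845, 2.53, 0.024]
wrist_force: [0.3, -1.1, -0.3]
width: 0.399
```

Call:
carry_out --series '[{"delta_pos": [0.2,-0.1,0],"rot": [0,0,0],"hand": 0.2},{"delta_pos": [0.4,-0.2,0],"rot": [0,0,0],"hand": 0.2},{"delta_pos": [0.6,-0.3,0],"rot": [0,0,0],"hand": 0.2},{"delta_pos": [0.8,-0.4,0],"rot": [0,0,0],"hand": 0.2},{"delta_pos": [0.8,-0.4,0],"rot": [0,0,0],"hand": 0.2},{"delta_pos": [0.8,-0.4,0],"rot": [0,0,0],"hand": 0.2}]'

```text
time: 23.6
tool_pos: [0.3054, 0.3992, 0.2616]
tcp_rot: [1.843, 2.531, 0.023]
wrist_force: [0.2, 0.1, -0.1]
width: 0.398
```

```bash
python3 -c "
from h import *
a=snap('top','t8');b=snap('side','s8')
cv2.imwrite('pics/z12.png',np.hstack([cv2.resize(a[120:300,150:330],(400,400),interpolation=2),cv2.resize(b[130:290,160:320],(400,400),interpolation=2)]))"
```

```text
(no output)
```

View pics/z12.png

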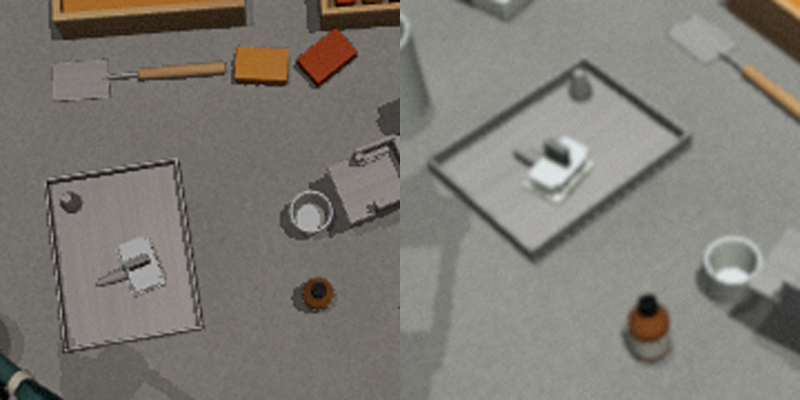

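The nozzle stands level on its foot in the tray, at about (140,265) in the top zoom. The cone, cup, bottle, soaps and spatula look untouched, and the arm is clear, so I'm handing in.

```bash
python3 -c "
from h import *
print(bot.finish_job())"
```

```text
the job is handed in; nothing more can be done
None
```

The nozzle is out of its socket and standing on its foot in the rinse tray, and the job is handed in. No verdict was reported.

- **Release:** I pinched the ridge and pressed the paddle down slowly. It came to its hard stop after about 11 mm of travel.
- **Pull:** I slid the nozzle 74 mm straight out. The largest sideways wrist force read while pulling was about 8 N.
- **Placing:** I lowered the nozzle until the floor pushed back with about 4 N, opened the fingers and backed away. The clock read about 24 s.

**Last checks:**
- The final pictures show the nozzle upright and well inside the walls. The spare tip, drip cup, bottle, soap bars and spatula look unmoved. I judged this by eye and did not measure it.
- The jug was at the edge of the close-ups, so I did not check it specifically.
- The wrist force was near zero with the arm clear.

**What deviated:**
- **Downward force:** early in the pull it read 9.5 to 10.7 N, just under the 11 to 18 N asked for. I raised it to 12.7 to 13.7 N between 7 and 23 mm, then eased off.
- **Sideways drift:** the nozzle drifted up to about 2 mm sideways, about equal to its play. I steered against this as it slid.
- **Ridge position:** my first camera estimate of the ridge was about 2.5 mm off sideways. I corrected it when the fingers touched lightly (about 2.6 N).

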